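Seat the spare lens barrel in the free V-block and keep it pressed

ROBOT

A 6-joint arm with a two-finger parallel gripper is mounted at the origin on the work surface. World frame = base frame: x ahead of the robot, y to its left, z up, the work surface at z = 0. Lengths are in m, angles in rad, forces in N, time in s.
With the tool pointing down it reaches from about 0.35 to 0.725 m from the base axis. Payload 4.3 kg.
Tool frame: the origin (TCP) lies midway between the tips of the shut fingers; the grasp point (between the pads) lies 19 mm behind it; z points along the fingers, y is the direction in which the jaws open and shut (so a half turn about z gives the same grasp; the last joint's range is limited). The gripper opens to 85 mm and grips with 20 to 120 N. Pads are 22 mm wide; open, the fingers measure 114 mm over their backs; the gripper's body (76 mm by 85 mm) begins 54 mm behind the grasp point. The pads swing forward as they close: fully open they stand 13 mm farther back than shut.
Start: joints at [1.153, 0.377, 0.081, 1.274, 0, 1.46], TCP at [0.174, 0.548, 0.231] pointing down, gripper open.
Joint ranges: [-2.72, 2.72], [-0.84, 1.66], [-1.02, 1.22], [-1.77, 2.12], [-1.37, 1.28], [-3.14, 3.14]. Speed limits (rad/s): [2.57, 2.57, 3.14, 3.14, 3.14, 3.14].

INTERFACE

Orientations are given as a 3x3 rotation matrix whose columns are the frame's x, y, z axes.
In Python, from bench import manip, optics, job gives the robot as it stands.
- The arm moves only by the shell command python3 -m handwheel 'ROWS'. ROWS is JSON, a list that holds one entry, the list of rows, each a list of 5 numbers: the opening, from 0 (shut) to 1 (fully open), then the shift along the world's x, y, z in mm, then the turn about the world's z in rad. In form: [[[fingers, tx, ty, tz, yaw], ...]]. A call has 1 to 8 rows; each row is the pose to reach, as a shift and turn from the pose measured when the call began; what a row does not reach only later rows make up. A row lasts 1/8 s, in which the tool goes at most 62.5 mm and 10.7 degrees, less where a joint would pass 70% of its speed; a pose out of reach is approached as far as the arm can. A call with a gripper value outside its range is refused whole. The fingers move at their own pace and stop on an object; the grip force is fixed at half the most. Time passes only in rows, so rows that repeat a pose let the fingers close. It gives the time, the measured TCP pose, the force and the opening at its end, in the units of the state.
- manip.get_state(): the state, without advancing time (a new reading comes with each control period).
- optics.grab_frame(name): name is "scene" or "top" or "wrist"; returns a dict with "img" (384x512x3 uint8, blue, green, red), "range_z" (384x512 float32, m along the optical axis (not along the pixel's ray), 0 where there is no reading), "fx", "fy", "cx", "cy" (pixels), "rvec" (rotation vector, rad) and "tvec" (3), from world to camera coordinates, as OpenCV has them; the wrist camera has in their place "tool_from_camera" (4x4, takes a point from camera to tool coordinates, whose origin is the TCP and whose axes are the flange's). Camera axes: x right, y down, z forward; pixel columns grow to the right and rows downward; lengths in m; the calibration is good to about 2 mm. A picture is of the moment at which its call begins: read the wrist's pose just before it.
- job.close_job(): hands the job in, once; it reports no verdict.
The state is a dict: "time": time; "joints": joint angles; "joint_vel": joint speeds; "tau": joint torques, N m; "eef_pos": TCP position; "tool_rot": TCP orientation; "force": force on the tool from outside, world axes, zero at the start; "ft_torque": the same for the moment, N m; "grip_width": opening from 0.0 (shut) to 1.0 (fully open).
Only numpy, scipy, OpenCV 4.12 (cv2) and the standard library are available. Lean on these libraries where they do the work, as an engineer would, in place of code of your own. Each camera call takes 0.05 s, during which the arm holds its last target. There are 200 camera calls.

TASK

Take the lens barrel out of the black cradle and lay it in whichever of the two steel V-blocks is still empty, along the groove, with its ends sticking out evenly. Press it straight down with about 20 N, gently, without ramming it, so that it bears on both sloping faces of the V, and finish like that: still holding it pressed down, not letting go. Leave the barrel that is already fitted, the amber bottle, the white jar and the screwdriver as they are.

Things in the scene. Friction and masses are not known exactly. Their poses are not given: they have to be found in the camera images.
- barrel_center (a point): centre of the lens barrel to be seated: a plain aluminium cylinder, 32 mm in diameter, 110 mm long, glass in both ends, both ends alike, about 0.25 kg (0.17 to 0.35 kg). x runs along its axis. At the start it lies level in the cradle, axis 32 mm above the bench
- fitted_center (a point): centre of the other barrel, the same in every respect, which already lies in one of the V-blocks (axis 45 mm above the bench) and stays there; x along its axis
- cradle: black plastic cradle fixed to the bench: plate 110 (x) x 64 (y) x 6 mm with two saddles, 14 mm long, centred at x = +-38 mm, on which the barrel lies along x; side lips 6 mm thick, 34.4 mm apart inside, up to z = 23 mm. Between the saddles is a 62 mm gap, open down to the plate, where the barrel can be gripped at its middle. Origin: centre of the underside, z up
- vblock_a: steel V-block fixed to the bench; base plate 120 (x) x 72 x 12 mm; two cheeks, each 20 mm long, centred at x = +-38 mm, 64 mm wide, tops at z = 43 mm, share a 90-degree V groove along x, open upward, faces meeting at z = 22.4 mm; 56 mm gap between them, open down to z = 12 mm. Origin: centre of the underside; z up. A seated barrel's axis is at y = 0, z = 45 mm. May be free or taken
- vblock_b: the second V-block, the same as vblock_a in every size, origin and axis. One of the two blocks is taken by the fitted barrel, the other is free; see which from where the fitted barrel lies. The blocks stand left and right, either way round, differently turned from start to start
- barrel: the body of the lens barrel to be seated; origin on its surface, 16 mm from the axis, below the centre as it starts (turns with the barrel: use barrel_center)
- vblock_a_left: the sloping bearing face on the +y side of vblock_a (both cheeks together), part of that block; same origin and axes as the block
- vblock_a_right: the sloping bearing face on the -y side of vblock_a (both cheeks together), part of that block; same origin and axes as the block
- vblock_b_left: the sloping bearing face on the +y side of vblock_b (both cheeks together), part of that block; same origin and axes as the block
- vblock_b_right: the sloping bearing face on the -y side of vblock_b (both cheeks together), part of that block; same origin and axes as the block
- reagent: bystander: amber glass bottle, 60 mm in diameter, 130 mm tall; origin at the centre of its underside
- vial: bystander: small white jar, 32 mm in diameter, 45 mm tall; origin at the centre of its underside
- driver: bystander: black-handled screwdriver lying on the bench, handle towards its -x; origin beneath it
Things that resemble listed ones, but are neither listed nor needed, are in the scene too. What is shaped like the barrel but green, purple or red is not meant.

How it is judged:
At the end, for the whole second after the job is handed in: Barrel in the free V-block: within 10 mm of its middle lengthwise, 2.5 mm of the seated axis sideways and in height, 0.04 rad of the groove; each sloping face carries over 4 N; fingers still on it with over 2 N; at rest. Fitted barrel moved under 8 mm, bystanders under 20 mm (((x of barrel_center in the frame of vblock_a between -0.01 and 0.01 m and y of barrel_center in the frame of vblock_a between -0.0025 and 0.0025 m and z of barrel_center in the frame of vblock_a between 0.0425 and 0.0475 m and angle between the x axis of barrel_center and the x axis of vblock_a, either way round below 0.04 rad and contact force between barrel and vblock_a_left above 4 N and contact force between barrel and vblock_a_right above 4 N) or (x of barrel_center in the frame of vblock_b between -0.01 and 0.01 m and y of barrel_center in the frame of vblock_b between -0.0025 and 0.0025 m and z of barrel_center in the frame of vblock_b between 0.0425 and 0.0475 m and angle between the x axis of barrel_center and the x axis of vblock_b, either way round below 0.04 rad and contact force between barrel and vblock_b_left above 4 N and contact force between barrel and vblock_b_right above 4 N)) and contact force between barrel and the fingers above 2 N and linear speed of barrel below 0.01 m/s and distance of fitted_center from where it was at the start of the episode below 0.008 m and distance of each of reagent, vial, driver from where it was at the start of the episode below 0.02 m); the arm keeps its last pose, push and grip.
It fails at once if the barrel is rammed onto a face of a V-block (over 60 N) (contact force between barrel and vblock_a_left above 60 N or contact force between barrel and vblock_a_right above 60 N or contact force between barrel and vblock_b_left above 60 N or contact force between barrel and vblock_b_right above 60 N).
It fails at once if the fitted barrel or a bystander is disturbed (distance of fitted_center from where it was at the start of the episode above 0.008 m or distance of any of reagent, vial, driver from where it was at the start of the episode above 0.02 m).
It also fails if it takes over 54 s, if anything falls off the work surface, if the arm or the gripper's body presses on something with over 40 N, if the wrist force passes 120 N, or if a joint passes its speed limit or range.

## Working session

There is one attempt and no reset: what is moved stays moved. The work goes in short steps, Python scripts to look and compute and a shell command to move; the robot and the scene stay as the last step left them, time stands still between calls to the robot, and variables do not carry over. Pictures are saved under pics/ and viewed, about 8 in all and at most 12, crops included, and the job is handed in when it is done.

```bash
mkdir -p pics
cat > h.py <<'E'
import numpy as np, cv2
from bench import manip, optics, job
def grab(n):
    s=manip.get_state(); f=optics.grab_frame(n)
    if n=='wrist':
        T=np.eye(4);T[:3,:3]=s['tool_rot'];T[:3,3]=s['eef_pos'];W=T@np.array(f['tool_from_camera'])
        f['R']=W[:3,:3];f['o']=W[:3,3]
    else:
        R=cv2.Rodrigues(np.array(f['rvec'],float))[0];f['R']=R.T;f['o']=-R.T@np.array(f['tvec'],float).ravel()
    f['s']=s; return f
def ray(f,u,v,z):
    d=f['R']@np.array([(u-f['cx'])/f['fx'],(v-f['cy'])/f['fy'],1.]);return f['o']+d*(z-f['o'][2])/d[2]
def cloud(f):
    v,u=np.mgrid[:384,:512];Z=f['range_z'];P=np.stack([(u-f['cx'])/f['fx']*Z,(v-f['cy'])/f['fy']*Z,Z],-1)@f['R'].T+f['o'];P[Z<=0]=np.nan;return P
E
python3 - <<'E'
from h import *
import pickle
for n in ('top','scene'):
    f=grab(n);cv2.imwrite(f'pics/{n}0.png',f['img']);pickle.dump(f,open(n+'.pkl','wb'));print(n,f['o'],f['fx'])
print(f['s'])
a=[cv2.imread('pics/top0.png')]
cv2.imwrite('pics/top0x.png',cv2.resize(a[0],(800,600),interpolation=3))
E
```

```text
top [0.31894604 0.02135822 1.29257957] 399.9358219761493
scene [ 1.26339357 -0.13925978  0.90399911] 429.8027673608277
{'time': 0.05, 'joints': array([ 1.15267754e+00,  3.78101089e-01,  7.96533162e-02,  1.27439088e+00,
       -1.34836113e-05,  1.46046170e+00]), 'joint_vel': array([-0.0010761 , -0.00129396,  0.00086481, -0.0006324 ,  0.00057439,
       -0.00163764]), 'tau': array([ 1.94370747e-03, -4.65116823e+01,  2.70859426e+01,  1.28598537e-02,
       -7.36554352e-05, -8.55161062e-06]), 'eef_pos': array([0.17395038, 0.54738455, 0.23034978]), 'tool_rot': array([[-9.53007111e-01,  3.02946826e-01, -8.16947054e-04],
       [ 3.02947854e-01,  9.53005296e-01, -1.87186115e-03],
       [ 2.11480475e-04, -2.03138934e-03, -9.99997914e-01]]), 'force': array([0.87598078, 0.06852411, 0.68029946]), 'ft_torque': array([ 0.0267192 , -0.02006303, -0.03883537]), 'grip_width': 1.0012331088652422}
```

View pics/top0x.png

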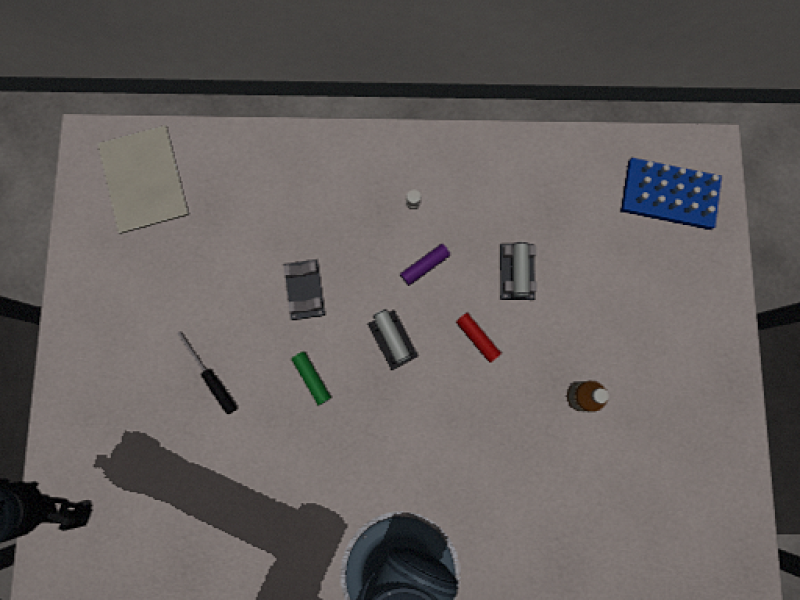

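View pics/scene0.png

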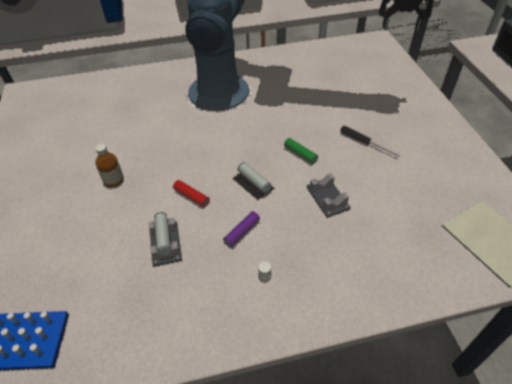

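Two views. In the top view (800x600) these could be taken for the barrel:
- grey at (392,336), on a dark cradle
- grey at (520,270), in a V-block, so the fitted one
- green (311,378), purple (425,264) and red (479,337), excluded by colour

The empty V-block is at (305,290). I choose (392,336) and check it with a crop and heights.

Run:
```python
from h import *
import pickle
f=pickle.load(open('top.pkl','rb'));P=cloud(f);im=f['img']
c=im[135:245,165:355];cv2.imwrite('pics/crop1.png',cv2.resize(c,None,fx=4,fy=4,interpolation=2))
hsv=cv2.cvtColor(im,cv2.COLOR_BGR2HSV)
for n,(u,v) in dict(cradle=(392,336),fit=(520,270),free=(305,290)).items():
    u,v=u*.64,v*.64
    m=np.zeros(P.shape[:2],bool);m[int(v)-28:int(v)+28,int(u)-24:int(u)+24]=1
    h=P[...,2]
    hs=hsv
    print(n,'top z pct',np.nanpercentile(h[m],[5,50,90,97,99.5]).round(4))
    for lo,hi,sat in ((.0045,.08,0),(.024,.055,0),(.038,.08,0)):
        k=m&(h>lo)&(h<hi)&(hsv[...,1]<90)
        if k.sum()<20: continue
        q=P[k];r=cv2.minAreaRect((q[:,:2]*1000).astype(np.float32));bx=cv2.boxPoints(r)
        e=bx[1]-bx[0] if np.linalg.norm(bx[1]-bx[0])>np.linalg.norm(bx[2]-bx[1]) else bx[2]-bx[1]
        print(lo,k.sum(),'c',np.round(r[0],1),'size',np.round(r[1],1),'yaw',round(np.arctan(e[1]/e[0]),3), 'med z',np.median(q[:,2]).round(4))
```

```text
cradle top z pct [-0.0046  0.0004  0.0407  0.0473  0.0503]
0.0045 612 c [464.9  23.5] size [150.4 178.3] yaw -0.0 med z 0.0383
0.024 363 c [460.6  20.5] size [110.4  45.6] yaw 0.491 med z 0.0445
0.038 308 c [460.7  20.8] size [109.9  29.1] yaw 0.5 med z 0.0453
fit top z pct [-0.0048  0.0007  0.0536  0.0598  0.0634]
0.0045 848 c [ 610.5 -246.8] size [186.1 153.2] yaw 0.01 med z 0.0404
0.024 263 c [ 598.8 -242.8] size [ 64.5 110.2] yaw -0.005 med z 0.0434
0.038 457 c [ 598.5 -242.9] size [ 64.4 110.8] yaw -0.003 med z 0.0554
free top z pct [-0.0044  0.0009  0.0229  0.0407  0.0442]
0.0045 854 c [562.5 204.6] size [176.3 152.7] yaw 0.023 med z 0.0133
0.024 260 c [559.9 203.9] size [97.  64.5] yaw 0.155 med z 0.0375
0.038 125 c [559.8 204.1] size [97. 64.] yaw 0.155 med z 0.0415
```

View pics/crop1.png

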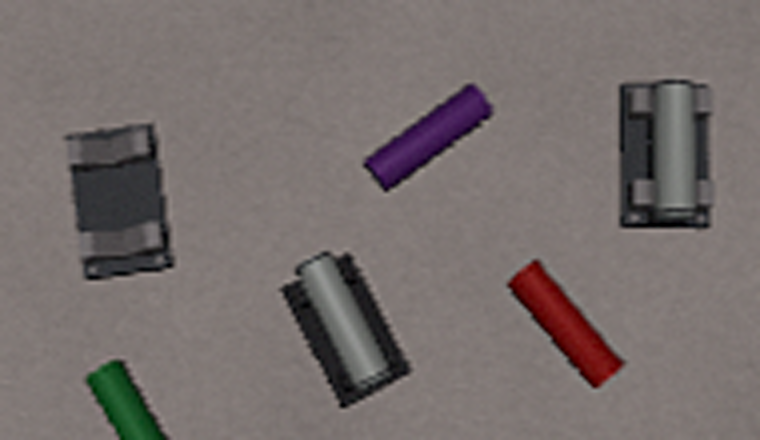

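The crop confirms it: barrel in the black cradle, axis about (460.7, 20.8) mm, yaw 0.50, top at about 48 mm. The fitted barrel tops out at about 61 mm. The free block is the left one, about (560, 204) mm, yaw 0.155. Moving above the barrel.

```bash
python3 -m handwheel '[[[1,30,-50,0,0.1],[1,60,-105,0,0.25],[1,90,-160,0,0.4],[1,120,-215,0,0.55],[1,150,-270,0,0.7],[1,180,-325,0,0.808],[1,210,-380,0,0.808],[1,240,-435,0,0.808]]]'; python3 -m handwheel '[[[1,23,-45,-10,0],[1,46,-90,-20,0],[1,46,-91,-30,0],[1,46,-91,-30,0],[1,46,-91,-30,0]]]'
cat >> h.py <<'E'
def rect(P,k):
    q=P[k];r=cv2.minAreaRect((q[:,:2]*1000).astype(np.float32));bx=cv2.boxPoints(r)
    e=bx[1]-bx[0] if np.linalg.norm(bx[1]-bx[0])>np.linalg.norm(bx[2]-bx[1]) else bx[2]-bx[1]
    return np.round(r[0],1),np.round(r[1],1),round(float(np.arctan2(e[1],e[0])),3),k.sum()
E
python3 - <<'E'
from h import *
f=grab('wrist');cv2.imwrite('pics/w1.png',f['img']);P=cloud(f);h=P[...,2];s=f['s']
print(s['eef_pos'],np.arctan2(*s['tool_rot'][1::-1,0]),s['joints'][[0,5]],s['force'])
near=np.hypot(P[...,0]-.4607,P[...,1]-.0208)<.075
for lo in (.026,.036,.042): print(lo,rect(P,near&(h>lo)&(h<.06)),np.nanpercentile(h[near&(h>lo)&(h<.06)],[50,98]))
E
```

```text
time: 1.1
eef_pos: [0.4107, 0.1171, 0.2303]
tool_rot: [[-0.877, -0.48, 0.001], [-0.48, 0.877, -0.001], [0.0, -0.002, -1.0]]
force: [0.5, 1.2, -0.1]
grip_width: 1.0
time: 1.72
eef_pos: [0.456, 0.0273, 0.2004]
tool_rot: [[-0.877, -0.481, 0.0], [-0.481, 0.877, -0.001], [0.001, -0.001, -1.0]]
force: [0.3, -0.7, 0.2]
grip_width: 0.993
[0.45602031 0.02727733 0.20037043] -2.6395092848123207 [-0.07847884 -0.58056254] [ 0.29446607 -0.70956307  0.23312552]
0.026 (array([461.5,  21.9]), array([110.6,  31.8]), 0.484, np.int64(3603)) [0.0455109  0.04835097]
0.036 (array([461.4,  22.2]), array([110.5,  30.9]), 0.482, np.int64(3498)) [0.04563994 0.04836373]
0.042 (array([461.6,  22. ]), array([110.3,  26.3]), 0.489, np.int64(2809)) [0.04628555 0.04846048]
```

View pics/w1.png

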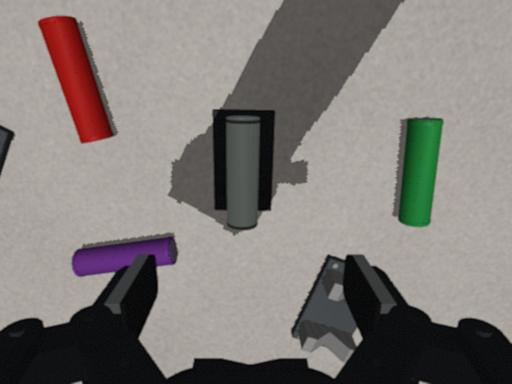

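The wrist view puts the barrel at (461.4, 22) mm, yaw 0.486, centred at pixel (242,172). It is shifted along the cradle, whose plate is centred near (243,160). I'll quantify that so the fingers clear the saddles.

Run:
```python
from h import *
f=grab('wrist');a=.486;ax=np.array([np.cos(a),np.sin(a)])
# dark plate mask, rays onto z=6 mm
g=f['img'].max(2);k=(g<45).astype(np.uint8);k[:, :150]=0;k[:,330:]=0;k[240:]=0
n,l,st,c=cv2.connectedComponentsWithStats(k);i=1+st[1:,4].argmax();print(st[i])
v,u=np.nonzero(l==i);d=np.array([ray(f,x,y,.006)[:2] for x,y in zip(u,v)])*1e3-[461.4,22]
print('along',np.percentile(d@ax,[0.5,99.5]),'across',np.percentile(d@[-ax[1],ax[0]],[.5,99.5]))
# mm shift for tool from present pose
s=f['s'];print(np.array([461.4,22])-s['eef_pos'][:2]*1e3,ax)
```

```text
[ 213  109   62  101 2852]
along [-59.49950047  47.77885407] across [-31.46112419  30.68010422]
[ 5.07427858 -5.30680424] [0.8842083 0.4670928]
```

```bash
python3 -m handwheel '[[[1,5,-5,-30,-0.016],[1,5,-5,-70,-0.016],[1,5,-5,-110,-0.016],[1,5,-5,-130,-0.016],[1,5,-5,-130,-0.016]]]'
```

```text
time: 2.45
eef_pos: [0.4599, 0.0231, 0.0698]
tool_rot: [[-0.883, -0.469, -0.002], [-0.469, 0.883, -0.001], [0.002, -0.0, -1.0]]
force: [0.6, 0.8, 0.4]
grip_width: 1.0
```

```bash
python3 -m handwheel '[[[1,1.5,-1,-15,0],[1,1.5,-1,-30,0],[1,1.5,-1,-45,0],[1,1.5,-1,-55,0],[1,1.5,-1,-56,0],[1,1.5,-1,-56,0]]]'; python3 -m handwheel '[[[0.6,0,0,0,0],[0.5,0,0,0,0],[0.4,0,0,0,0],[0.2,0,0,0,0],[0,0,0,0,0],[0,0,0,0,0],[0,0,0,0,0],[0,0,0,0,0]]]'
```

```text
time: 3.2
eef_pos: [0.4619, 0.0221, 0.0142]
tool_rot: [[-0.883, -0.469, -0.001], [-0.469, 0.883, -0.001], [0.002, -0.001, -1.0]]
force: [0.0, 0.0, -0.0]
grip_width: 1.002
time: 4.2
eef_pos: [0.4621, 0.0221, 0.0146]
tool_rot: [[-0.883, -0.469, -0.001], [-0.469, 0.883, -0.001], [0.001, -0.001, -1.0]]
force: [-0.7, 0.6, 6.8]
grip_width: 0.356
```

```bash
python3 -m handwheel '[[[0,0,0,6,0],[0,0,0,20,0],[0,0,0,50,0],[0,0,0,90,0],[0,0,0,130,0],[0,0,0,150,0],[0,0,0,150,0]]]'; python3 -m handwheel '[[[0,12,25,0,-0.1],[0,27,60,0,-0.2],[0,45,100,0,-0.331],[0,63,135,0,-0.331],[0,63,135,0,-0.331],[0,63,135,0,-0.331]]]'
python3 - <<'E'
from h import *
f=grab('wrist');cv2.imwrite('pics/w2.png',f['img']);s=f['s'];print(s['eef_pos'],s['tool_rot'][:,0],s['force'],s['grip_width'])
P=cloud(f);h=P[...,2]
near=np.hypot(P[...,0]-.560,P[...,1]-.204)<.08
for lo,hi in ((.009,.05),(.02,.05),(.036,.05)): print(lo,rect(P,near&(h>lo)&(h<hi)))
e=s['eef_pos'];k=(np.hypot(P[...,0]-e[0],P[...,1]-e[1])<.07)&(h>e[2]+.005)&(h<e[2]+.05);print(rect(P,k) if k.sum()>9 else 0)
E
```

```text
time: 5.08
eef_pos: [0.4637, 0.0219, 0.1667]
tool_rot: [[-0.883, -0.469, 0.004], [-0.469, 0.883, -0.002], [-0.003, -0.003, -1.0]]
force: [0.3, 0.5, -1.2]
grip_width: 0.357
time: 5.82
eef_pos: [0.5254, 0.1565, 0.1655]
tool_rot: [[-0.988, -0.156, 0.0], [-0.156, 0.988, -0.004], [0.0, -0.004, -1.0]]
force: [-0.7, 0.0, -2.3]
grip_width: 0.353
[0.52543291 0.15651014 0.16547534] [-9.87678006e-01 -1.56499519e-01  2.37997405e-04] [-6.92031196e-01  1.32516058e-03 -2.29057117e+00] 0.35334538671329313
0.009 (array([552.5, 219.3]), array([108.8,  43.2]), 0.165, np.int64(4346))
0.02 (array([558.6, 218.4]), array([97.1, 39.5]), 0.165, np.int64(1745))
0.036 (array([557. , 228.4]), array([97. , 19.2]), 0.162, np.int64(856))
(array([518.4, 156.5]), array([82.1, 96.5]), -0.463, np.int64(20677))
```

View pics/w2.png

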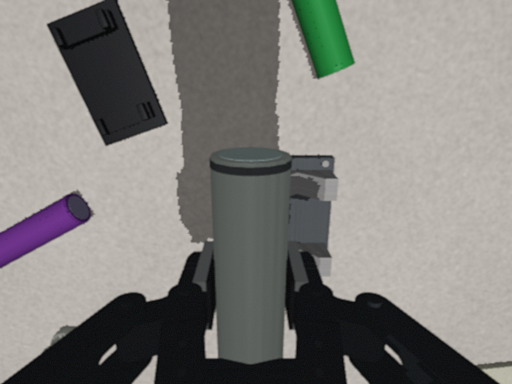

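The held barrel hides half of the block, at pixels (310,160–270). I'm sidestepping for a clear view.

```bash
python3 -m handwheel '[[[0,3,-20,10,0.008],[0,6,-45,20,0.008],[0,10,-60,20,0.008],[0,10,-60,20,0.008],[0,10,-60,20,0.008],[0,10,-60,20,0.008]]]'
python3 - <<'E'
from h import *
f=grab('wrist');cv2.imwrite('pics/w3.png',f['img']);s=f['s'];e=s['eef_pos'];print(e,np.arctan(s['tool_rot'][1,0]/s['tool_rot'][0,0]))
P=cloud(f);h=P[...,2]
near=np.hypot(P[...,0]-.560,P[...,1]-.204)<.08
for lo,hi in ((.009,.05),(.02,.05),(.036,.05),(.0405,.05)): print(lo,rect(P,near&(h>lo)&(h<hi)),np.nanpercentile(h[near&(h>lo)&(h<hi)],[50,97]))
# held barrel: points in tool frame, -x end side of the image (upper middle)
k=np.zeros(h.shape,bool);k[120:250,215:285]=1
Q=(P-e)@s['tool_rot'];k&=(Q[...,2]<-.001)&(Q[...,2]>-.06)
q=Q[k]*1e3;print('tool-frame x pct',np.percentile(q[:,0],[.5,2,50,98,99.5]),'z',np.percentile(q[:,2],[1,50,99]),'y',np.percentile(q[:,1],[1,50,99]))
E
```

```text
time: 6.62
eef_pos: [0.5351, 0.0968, 0.1854]
tool_rot: [[-0.986, -0.164, -0.0], [-0.164, 0.986, -0.003], [0.001, -0.003, -1.0]]
force: [0.4, 0.5, -1.8]
grip_width: 0.355
[0.53505779 0.09677077 0.18537463] 0.16523500440509706
0.009 (array([560.4, 205.6]), array([120.1,  72.3]), 0.168, np.int64(8012)) [0.01315437 0.04272306]
0.02 (array([560.6, 206. ]), array([97.1, 65.5]), 0.161, np.int64(3533)) [0.03569557 0.04304702]
0.036 (array([560.6, 206.1]), array([97. , 65.5]), 0.162, np.int64(1739)) [0.04165325 0.04332158]
0.0405 (array([560.7, 205.9]), array([96.8, 65.1]), 0.162, np.int64(1198)) [0.04208839 0.04346073]
tool-frame x pct [19.69124756 21.46837593 41.69585288 55.90722723 55.99915693] z [-33.77444038 -30.94609148  -8.05007163] y [-13.20232365   0.34885856  13.31701487]
```

View pics/w3.png

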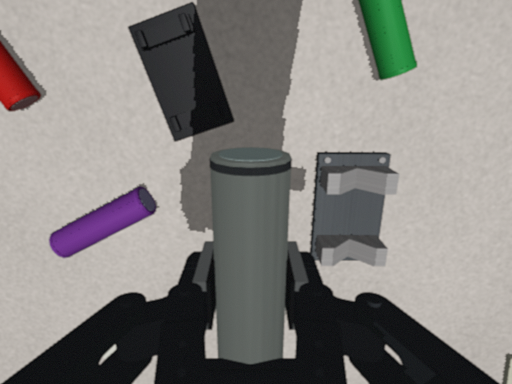

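The block is clear now, at pixel (353,208): centre (560.5, 205.8) mm, yaw 0.163, 120 x 72 mm as specified. The barrel sits centred in the hand, about 1 mm off along its axis and 17.5 mm above the TCP. Moving over the block.

```bash
python3 -m handwheel '[[[0,8,30,0,0],[0,16,70,0,0],[0,24,105,0,0],[0,26.5,109,0,0],[0,26.5,109,-40,0],[0,26.5,109,-80,0],[0,26.5,109,-115,0],[0,26.5,109,-125,0]]]';python3 -m handwheel '[[[0,0,0,0,0],[0,0,0,0,0]]]'
```

```text
time: 7.68
eef_pos: [0.5592, 0.2048, 0.0579]
tool_rot: [[-0.986, -0.164, -0.005], [-0.164, 0.986, -0.005], [0.006, -0.004, -1.0]]
force: [-0.8, 0.5, -2.4]
grip_width: 0.354
time: 7.92
eef_pos: [0.5602, 0.2049, 0.0593]
tool_rot: [[-0.986, -0.164, -0.003], [-0.164, 0.986, -0.005], [0.004, -0.004, -1.0]]
force: [0.4, -0.0, -0.7]
grip_width: 0.358
```

```bash
python3 -m handwheel '[[[0,1.3,0.9,-4,0],[0,1.3,0.9,-9,0],[0,1.3,0.9,-14,0],[0,1.3,0.9,-19,0],[0,1.3,0.9,-23,0],[0,1.3,0.9,-26,0],[0,1.3,0.9,-28,0],[0,1.3,0.9,-28,0]]]'
```

```text
time: 8.93
eef_pos: [0.5614, 0.2057, 0.0312]
tool_rot: [[-0.986, -0.164, -0.003], [-0.164, 0.986, -0.005], [0.004, -0.004, -1.0]]
force: [0.1, -0.2, -1.2]
grip_width: 0.357
```

```bash
python3 -m handwheel '[[[0,0,0,-0.5,0],[0,0,0,-1,0],[0,0,0,-1.5,0],[0,0,0,-2,0],[0,0,0,-2.5,0],[0,0,0,-2.5,0]]]'; python3 -m handwheel '[[[0,0,0,-0.3,0],[0,0,0,-0.6,0],[0,0,0,-0.9,0],[0,0,0,-0.9,0]]]'
```

```text
time: 9.68
eef_pos: [0.5613, 0.2057, 0.0286]
tool_rot: [[-0.986, -0.164, -0.003], [-0.164, 0.986, -0.005], [0.004, -0.004, -1.0]]
force: [-0.3, -0.8, -1.9]
grip_width: 0.353
time: 10.18
eef_pos: [0.5615, 0.2055, 0.028]
tool_rot: [[-0.986, -0.164, -0.003], [-0.164, 0.986, -0.005], [0.004, -0.005, -1.0]]
force: [0.0, -1.2, -0.1]
grip_width: 0.356
```

```bash
python3 -m handwheel '[[[0,0,0,-0.3,0],[0,0,0,-0.6,0],[0,0,0,-0.6,0],[0,0,0,-0.6,0]]]'; python3 -m handwheel '[[[0,0,0,-0.3,0],[0,0,0,-0.6,0],[0,0,0,-0.6,0],[0,0,0,-0.6,0]]]'
```

```text
time: 10.68
eef_pos: [0.5617, 0.2054, 0.0277]
tool_rot: [[-0.986, -0.164, -0.002], [-0.164, 0.986, -0.005], [0.003, -0.005, -1.0]]
force: [-1.1, -2.5, 4.8]
grip_width: 0.356
time: 11.18
eef_pos: [0.5617, 0.2054, 0.0277]
tool_rot: [[-0.986, -0.164, -0.002], [-0.164, 0.986, -0.005], [0.003, -0.005, -1.0]]
force: [-1.5, -2.9, 7.0]
grip_width: 0.352
```

```bash
python3 -m handwheel '[[[0,0,-0.1,-0.6,0],[0,0,-0.2,-0.8,0],[0,0,-0.2,-1,0],[0,0,-0.2,-1.2,0],[0,0,-0.2,-1.3,0],[0,0,-0.2,-1.4,0],[0,0,-0.2,-1.4,0],[0,0,-0.2,-1.4,0]]]'
```

```text
time: 12.18
eef_pos: [0.5618, 0.2054, 0.0276]
tool_rot: [[-0.986, -0.164, -0.002], [-0.164, 0.986, -0.005], [0.002, -0.005, -1.0]]
force: [-3.7, -1.8, 11.6]
grip_width: 0.357
```

```bash
python3 -m handwheel '[[[0,-0.1,-0.1,-1.5,0],[0,-0.2,-0.1,-1.7,0],[0,-0.3,-0.1,-1.9,0],[0,-0.3,-0.1,-2.1,0],[0,-0.3,-0.1,-2.3,0],[0,-0.3,-0.1,-2.3,0],[0,-0.3,-0.1,-2.3,0],[0,-0.3,-0.1,-2.3,0]]]'
python3 - <<'E'
from h import *
import pickle
f=grab('top');P=cloud(f);h=P[...,2];s=f['s'];print(s['force'],s['ft_torque'],s['eef_pos'])
f=grab('wrist');cv2.imwrite('pics/w4.png',f['img'])
s=f['s'];P=cloud(f);h=P[...,2];a=.163;R=np.array([[np.cos(a),np.sin(a)],[-np.sin(a),np.cos(a)]])
B=(P[...,:2]*1e3-[560.5,205.8])@R.T
k=np.zeros(h.shape,bool);k[100:250,210:290]=1;k&=(h>.046)&(h<.07)
b=B[k];z=h[k]*1e3;print('end x',np.percentile(b[:,0],[.5,2]),'top z',np.percentile(z,[50,90,97]))
for x in (-50,-42,-34,-26):
    m=abs(b[:,0]-x)<3
    if m.sum()>20: print(x,m.sum(),'y mid',np.percentile(b[m,1],[2,98]).mean().round(2),'z top',np.percentile(z[m],96).round(1))
E
```

```text
time: 13.18
eef_pos: [0.5618, 0.2054, 0.0276]
tool_rot: [[-0.987, -0.164, -0.0], [-0.164, 0.987, -0.005], [0.001, -0.005, -1.0]]
force: [-5.8, -3.9, 17.8]
grip_width: 0.356
[-5.80994575 -3.92829409 17.76182956] [-0.56411294  1.1736432  -0.06924987] [0.56182531 0.20537754 0.02755516]
end x [-54.74589485 -54.62131418] top z [58.45420607 60.56598087 61.07654961]
-50 1277 y mid -0.43 z top 61.2
-42 1208 y mid -0.11 z top 60.9
-34 1145 y mid -0.04 z top 60.9
-26 1072 y mid 0.01 z top 60.9
```

View pics/w4.png

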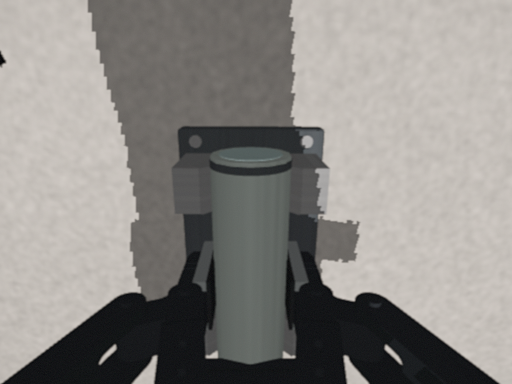

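The barrel is seated. Its end cap at (250,155) sits centred between the cheeks and its top is 61 mm up. The two readings after the press are steady at 17.8 N, and with about 2 N of barrel weight the faces carry roughly 20 N. Handing in.

```bash
python3 -c "
from h import *
s=manip.get_state();print(s['force'],s['eef_pos'],s['grip_width']);print(job.close_job())"
```

```text
[-5.9267444  -3.59882959 17.41236906] [0.56181633 0.20535009 0.02754155] 0.3581712408182759
the job is handed in; nothing more can be done
None
```

I took the aluminium barrel from the black cradle and laid it in the free left V-block. I pressed it down in small steps and handed the job in still gripped and pressed, at about 13 s.

**Position, from the last wrist view:**
- **Height:** the barrel's top was at about 61 mm, so its axis is at about 45 mm.
- **Sideways:** its axis was within about 0.5 mm of the groove.
- **Lengthwise:** its end was at −54.7 mm, so it is about 0.3 mm off centre.
- **Angle:** the tool was about 0.002 rad from the groove.

**Force:** the wrist read about 17.5 N upward. With the barrel's weight, that puts roughly 20 N on the V, which I estimate as about 16 N on one face and 12 N on the other.

**Less than ideal:** side forces of about 6 N in x and 4 N in y remained. I tried small shifts to relieve them, but they did not go away.

**Not checked:** I did not re-measure the fitted barrel or the bystanders at the end. The arm made no moves near them.

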